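# Drag-test anti-vibration feet and sort them by grip

### The arm

A 7-joint arm with a two-finger parallel gripper is mounted at the origin on the work surface. World frame = base frame: x ahead of the robot, y to its left, z up, the work surface at z = 0. Lengths are in mm, angles in rad, forces in N, time in s.
With the tool pointing down it reaches from about 400 to 900 mm from the base axis. Payload 5.5 kg.
Tool frame: the origin (TCP) lies between the finger pads; the fingertips stand 25 mm ahead of it and the grasp point (between the pads) lies 6 mm ahead of it; z points along the fingers, x is the direction in which the jaws open and shut, and the axes are right-handed (so a half turn about z gives the same grasp; the last joint's range is limited). The gripper opens to 92 mm and grips with 3 to 60 N. Pads are 19 mm wide; open, the fingers measure 130 mm over their backs; the gripper's body (75 mm by 190 mm) begins 47 mm behind the grasp point.
Start: joints at [1.411, 0.501, -0.427, 1.55, 0.221, 1.138, -0.21], TCP at [266.736, -592.749, 251.729] pointing down, gripper open.
Joint ranges: [-2.88, 2.88], [-0.31, 2.03], [-1.54, 1.56], [0.2, 2.42], [-1.41, 4.55], [0.19, 2.02], [-2.57, 2.57]. Speed limits (rad/s): [2.57, 2.57, 3.14, 3.14, 3.14, 3.14, 3.14].

### API

Orientations are given as [roll, pitch, yaw] about the fixed x, y, z axes, in that order (R = Rz(yaw) Ry(pitch) Rx(roll)).
In Python, from cell import r gives the robot as it stands.
- The arm moves only by the shell command python3 -m pendant 'ROWS' [FORCE]. ROWS is JSON, a list of rows, each a list of 5 numbers: the finger opening in mm, from 0 to 91.8, then the shift along the tool's x, y, z in mm, then the turn about the tool's z in rad. In form: [[claw, x, y, z, roll], ...]. A call has 1 to 10 rows; each row shifts and turns the pose as measured when the row begins, along the tool's axes as they then stand; what a row does not reach is not made up. A row lasts 1/10 s, in which the tool goes at most 50 mm and 8.59 degrees, less where a joint would pass 70% of its speed; a pose out of reach is approached as far as the arm can. A call is refused whole if a number of a shift passes 50 or a number of a turn 0.15, either way. A call with a gripper value outside its range is refused whole. The fingers move at their own pace and stop on an object; FORCE is the grip in N (left out, the last holds). Time passes only in rows, so rows that do not move let the fingers close. It gives the time, the measured TCP pose, the force and the opening at its end, in the units of the state.
- r.get_obs(): the state, without advancing time (a new reading comes with each control period).
- r.get_image(name): name is "scene" or "top" or "wrist"; returns a dict with "img" (400x640x3 uint8, red, green, blue), "mtx" (3x3 intrinsics, pixels), "dist_coeffs" ([k1, k2, p1, p2, k3] as OpenCV has them; the pictures are not rectified), "pose" (4x4, takes a point from camera to world coordinates). Camera axes: x right, y down, z forward; pixel columns grow to the right and rows downward; lengths in mm; the calibration is good to about 2 mm. A picture is of the moment at which its call begins. There is no depth.
- r.finish_job(): hands the job in, once; it reports no verdict.
The state is a dict: "clock": time; "joint_positions": joint angles; "qd": joint speeds; "joint_torque": joint torques, N m; "ee_pos": TCP position; "ee_rot": TCP orientation; "contact_force": force on the tool from outside, world axes, zero at the start; "ft_torque": the same for the moment, N m; "gripper_width": finger opening in mm.
Only numpy, scipy, OpenCV 4.12 (cv2) and the standard library are available. Lean on these libraries where they do the work, as an engineer would, in place of code of your own. Each camera call takes 0.05 s, during which the arm holds its last target. There are 200 camera calls.

### The job

These three rubber feet look alike, but their soles grip differently. Drag each one along the metal test plate towards the robot until it is wholly past the yellow line, keeping it down on the plate until it is across and never pressing it on the plate harder than 35 N, and feel how hard it drags. Once all three stand past the line, stand the slipperiest foot upright in the red scrap tray and the grippiest one upright in the blue kit tray, leave the middling one standing on the plate past the line, and leave everything else alone.

Things in the scene. Friction and masses are not known exactly. Their poses are not given: they have to be found in the camera images.
- plate: fixed metal test plate, 280 x 300 mm, 8 mm thick; origin at the centre of its underside, on the table. Its own -x end is nearer the robot. A 6 mm wide yellow line runs across it along its y axis at x = -30 mm in its frame. The three feet start in a row beyond the line, near x = +85 mm, about 90 mm apart in y
- foot_a_center (a point): one of three look-alike feet: black rubber base 60 x 60 mm, 16 mm high, and on it a round steel neck 30 mm wide from 16 to 64 mm above the sole (grip it there). Mass 0.32 to 0.48 kg. Point: on the axis, half-way up, 32 mm above the sole; z upright. Only its drag tells its grip: the friction coefficients are about 0.2, 0.45 and 1.1, in unknown order
- foot_b_center (a point): one of three look-alike feet: black rubber base 60 x 60 mm, 16 mm high, and on it a round steel neck 30 mm wide from 16 to 64 mm above the sole (grip it there). Mass 0.32 to 0.48 kg. Point: on the axis, half-way up, 32 mm above the sole; z upright. Only its drag tells its grip: the friction coefficients are about 0.2, 0.45 and 1.1, in unknown order
- foot_c_center (a point): one of three look-alike feet: black rubber base 60 x 60 mm, 16 mm high, and on it a round steel neck 30 mm wide from 16 to 64 mm above the sole (grip it there). Mass 0.32 to 0.48 kg. Point: on the axis, half-way up, 32 mm above the sole; z upright. Only its drag tells its grip: the friction coefficients are about 0.2, 0.45 and 1.1, in unknown order
- scrap_tray: the red scrap tray: fixed open tray, outside 140 x 140 mm, walls 5 mm thick and 22 mm high, floor 5 mm thick; origin at the centre of its underside on the table
- kit_tray: the blue kit tray: fixed open tray, outside 140 x 140 mm, walls 5 mm thick and 22 mm high, floor 5 mm thick; origin at the centre of its underside on the table
- spray_bottle: bystander, to be left alone: white spray bottle, upright, 60 mm wide, 150 mm tall
- tape_roll: bystander, to be left alone: black tape roll, 90 mm wide, 35 mm high
- fitting: bystander, to be left alone: small brass pipe fitting, 28 mm wide, 40 mm tall
- mug: bystander, to be left alone: white mug, 80 mm wide, 90 mm tall
- torch: bystander, to be left alone: black and yellow torch, 150 mm long, lying

How it is judged (in metres and radians):
On the way:
1. all three feet stand on the plate, wholly past the yellow line (x of foot_a_center in the frame of plate between -0.14 and -0.063 m and y of foot_a_center in the frame of plate between -0.15 and 0.15 m and z of each of foot_a_center, foot_b_center, foot_c_center in the frame of plate below 0.046 m and angle between each of foot_a_center, foot_b_center, foot_c_center's own z axis and vertical below 0.15 rad and x of foot_b_center in the frame of plate between -0.14 and -0.063 m and y of foot_b_center in the frame of plate between -0.15 and 0.15 m and x of foot_c_center in the frame of plate between -0.14 and -0.063 m and y of foot_c_center in the frame of plate between -0.15 and 0.15 m), for 0.2 s.
At the end, for the whole second after the job is handed in: slipperiest foot upright on the red tray's floor, grippiest on the blue tray's (axis within 55 mm of the tray's centre); the middling one upright on the plate, whole base past the yellow line (axis 33 mm or more past the line's middle); all at rest (horizontal distance between slipperiest_sole and scrap_tray below 0.055 m and z of slipperiest_sole in the frame of scrap_tray below 0.018 m and angle between each of slipperiest_sole, grippiest_sole, middling_sole's own z axis and vertical below 0.15 rad and horizontal distance between grippiest_sole and kit_tray below 0.055 m and z of grippiest_sole in the frame of kit_tray below 0.018 m and x of middling_sole in the frame of plate between -0.14 and -0.063 m and y of middling_sole in the frame of plate between -0.15 and 0.15 m and z of middling_sole in the frame of plate below 0.019 m and linear speed of each of foot_a, foot_b, foot_c below 0.02 m/s); the robot touches nothing.
It fails at once if a foot is pressed on the plate harder than 35 N (contact force between any of foot_a, foot_b, foot_c and plate above 35 N).
It fails at once if a foot is lifted off the plate (more than 8 mm) before it has been dragged across the line ((x of foot_a_center in the frame of plate above -0.04 m and z of foot_a_center in the frame of plate between 0.048 and 0.08 m and y of foot_a_center in the frame of plate between -0.15 and 0.15 m) or (x of foot_b_center in the frame of plate above -0.04 m and z of foot_b_center in the frame of plate between 0.048 and 0.08 m and y of foot_b_center in the frame of plate between -0.15 and 0.15 m) or (x of foot_c_center in the frame of plate above -0.04 m and z of foot_c_center in the frame of plate between 0.048 and 0.08 m and y of foot_c_center in the frame of plate between -0.15 and 0.15 m)).
It fails at once if a bystander is moved by more than 30 mm (distance of any of spray_bottle, tape_roll, fitting, mug, torch, wrench_c0, screwdriver_c0 from where it was at the start of the episode above 0.03 m).
It also fails if it takes over 72 s, if anything falls off the work surface, if the arm or the gripper's body presses on something with over 40 N, if the wrist force passes 120 N, or if a joint passes its speed limit or range.

## Working session

There is one attempt and no reset: what is moved stays moved. The work goes in short steps, Python scripts to look and compute and a shell command to move; the robot and the scene stay as the last step left them, time stands still between calls to the robot, and variables do not carry over. Pictures are saved under pics/ and viewed, about 8 in all and at most 12, crops included, and the job is handed in when it is done.

```bash
ls; mkdir -p pics; python3 - <<'E'
from cell import r
import cv2,numpy as np
o=r.get_obs(); print(o)
for n in("top","scene"):
    d=r.get_image(n); cv2.imwrite(f"pics/{n}0.png",d["img"][:,:,::-1]); print(n,d["mtx"].tolist(),d["dist_coeffs"],np.round(d["pose"],3).tolist())
E
```

```text
pics
{'clock': 0.0, 'joint_positions': array([ 1.41122039,  0.50180539, -0.42675839,  1.55144989,  0.22080769,
        1.13830374, -0.21028761]), 'qd': array([-0.00039254,  0.00026635,  0.00010878, -0.00025373,  0.00053891,
        0.00026334, -0.00046663]), 'joint_torque': array([-6.45932050e-04, -5.66592586e+01, -5.81662238e+00, -2.79108632e+01,
       -6.87938696e-02,  3.09605955e-02,  1.73468343e-04]), 'ee_pos': array([ 266.36026757, -592.20459273,  250.70207987]), 'ee_rot': array([-3.14156039e+00,  1.91236168e-03, -1.14797870e+00]), 'contact_force': array([-0.19971839, -0.29103498, -0.63985493]), 'ft_torque': array([-0.02638362,  0.00901841,  0.02405629]), 'gripper_width': 92.11460694230395}
top [[373.01263155300387, 0.0, 319.4765838732603], [0.0, 373.01263155300387, 202.73225540782778], [0.0, 0.0, 1.0]] [0.02002872 0.         0.         0.         0.        ] [[-0.003, -0.995, 0.099, 428.745], [-1.0, 0.003, -0.005, -10.697], [0.005, -0.099, -0.995, 1214.003], [0.0, 0.0, 0.0, 1.0]]
scene [[461.7349921739826, 0.0, 324.19257770287766], [0.0, 461.7349921739826, 193.26147831575832], [0.0, 0.0, 1.0]] [-0.07321996  0.          0.          0.          0.        ] [[-0.884, 0.279, -0.376, 1022.961], [0.468, 0.558, -0.685, 877.397], [0.019, -0.781, -0.624, 851.566], [0.0, 0.0, 0.0, 1.0]]
```

View pics/top0.png

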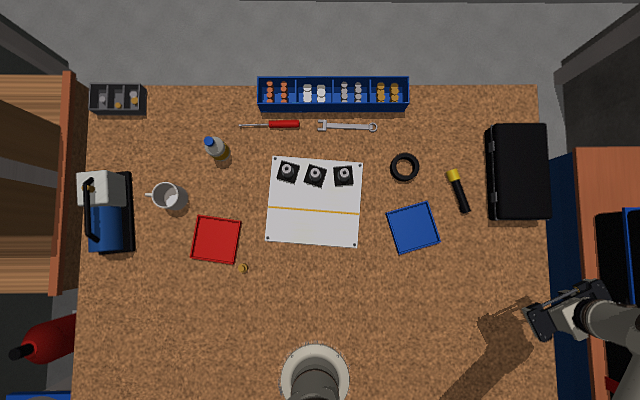

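View pics/scene0.png

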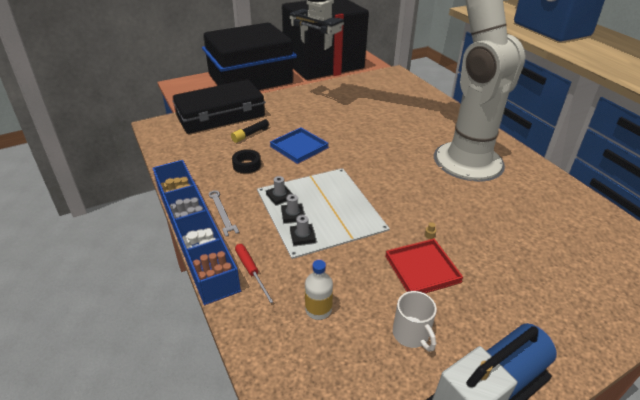

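The top view shows the plate at about (315,202), with the feet at (288,170), (315,175) and (344,174). The yellow line is at row ~210, the red tray at (216,240) and the blue tray at (413,228). The fitting is at (243,268), beside the red tray. Next I'll measure these positions.

```bash
cat > h.py <<'E'
from cell import r
import cv2,numpy as np
def ray(d,px,z):
    p=cv2.undistortPoints(np.array(px,float).reshape(-1,1,2),d["mtx"],d["dist_coeffs"]).reshape(-1,2)
    P=np.array(d["pose"]); v=np.c_[p,np.ones(len(p))]@P[:3,:3].T; c=P[:3,3]
    return (c+v*((z-c[2])/v[:,2])[:,None])[:,:2]
def blobs(m,amin):
    cs,_=cv2.findContours(m.astype(np.uint8),cv2.RETR_EXTERNAL,cv2.CHAIN_APPROX_NONE)
    return [c for c in cs if cv2.contourArea(c)>amin]
def rect(d,c,z):
    w=ray(d,c.reshape(-1,2),z).astype(np.float32)
    return cv2.minAreaRect(w)
E
python3 - <<'E'
from h import *
d=r.get_image("top"); im=d["img"]; hsv=cv2.cvtColor(im,cv2.COLOR_RGB2HSV); H,S,V=[hsv[...,i].astype(int) for i in range(3)]
roi=np.zeros(H.shape,bool); roi[140:290,180:450]=1
for n,m,z,a in (("white",(S<40)&(V>150)&roi,8,500),("yellow",(H>15)&(H<32)&(S>120)&(V>150)&roi,8,40),("red",((H<6)|(H>174))&(S>170)&roi,22,500),("blue",(H>105)&(H<125)&(S>150)&roi,22,500)):
    for c in blobs(m,a): print(n,rect(d,c,z),cv2.boundingRect(c))
roi[:]=0; roi[158:192,272:360]=1
m=(V<70)&roi
for c in blobs(m,60): print("dark",rect(d,c,20),cv2.boundingRect(c))
cv2.imwrite("pics/z.png",cv2.resize(im[150:255,185:445,::-1],None,fx=3,fy=3,interpolation=cv2.INTER_NEAREST))
E
```

```text
white ((470.09356689453125, 8.149810791015625), (298.9867248535156, 107.41830444335938), 85.44554138183594) (265, 208, 95, 40)
white ((612.040771484375, -3.461517333984375), (298.76373291015625, 165.99562072753906), 85.25178527832031) (268, 156, 95, 57)
yellow ((525.2440795898438, 4.152862548828125), (292.9002380371094, 5.0423784255981445), 85.27059936523438) (268, 206, 91, 9)
red ((432.9464111328125, 313.3985595703125), (143.37249755859375, 140.76663208007812), 81.43643951416016) (190, 214, 52, 51)
blue ((468.53216552734375, -313.9143371582031), (138.0815887451172, 140.939453125), 16.337339401245117) (386, 201, 55, 53)
dark ((636.2855834960938, -92.87804412841797), (60.709712982177734, 59.58967590332031), 4.639814853668213) (333, 166, 20, 20)
dark ((636.536376953125, -2.159191131591797), (59.3747444152832, 61.41801071166992), 71.76953887939453) (304, 164, 23, 24)
dark ((649.1288452148438, 86.30780792236328), (60.81222915649414, 61.13588333129883), 73.6161880493164) (277, 161, 23, 23)
```

View pics/z.png

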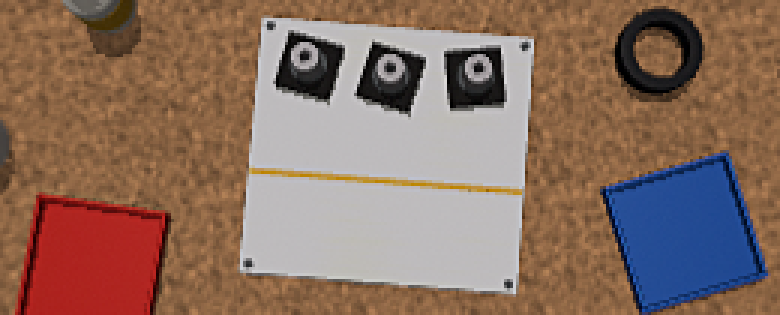

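Plate origin is ≈ (555,2), yaw −0.082. The feet are at about (636,−93), (636.5,−2) and (649,86). Moving towards the −y foot now, turning so the jaws lie along the plate's x axis.

```bash
python3 -m pendant '[[60,-22,-39,0,-0.149],[60,-16,-42,0,-0.149],[60,-9,-44,0,-0.149],[60,-3,-45,0,-0.149],[60,4,-45,0,-0.149],[60,11,-44,0,-0.149],[60,17,-42,0,-0.149],[60,23,-38,0,0],[60,23,-38,0,0]]' 20; python3 -c "
from h import *
print(r.get_obs())"
```

```text
clock: 1.05
ee_pos: [505.7, -263.7, 246.7]
ee_rot: [3.141, 0.006, -0.099]
contact_force: [-0.1, -0.3, -0.4]
gripper_width: 60.0
{'clock': 1.05, 'joint_positions': array([ 1.0254859 ,  0.43542657, -0.76559555,  1.74818349,  0.33685083,
        1.09996322,  0.05013023]), 'qd': array([-0.78930513,  0.13661157, -0.07413761, -0.13832993,  0.11486316,
        0.06317019, -0.83456542]), 'joint_torque': array([  3.69089551, -47.28780627,  -9.10179555, -24.97454524,
        -0.33065267,   0.19604556,   1.21386599]), 'ee_pos': array([ 505.73989438, -263.65739607,  246.65738239]), 'ee_rot': array([ 3.14054214,  0.00646231, -0.09911298]), 'contact_force': array([-0.06220275, -0.30201122, -0.36427127]), 'ft_torque': array([-0.05528447, -0.15336056,  0.00143829]), 'gripper_width': 60.01787042144311}
```

```bash
python3 -m pendant '[[60,22,-37,10,-0.017],[60,22,-37,20,0],[60,22,-37,20,0],[60,22,-37,20,0],[60,20,-34,20,0],[60,0,0,0,0],[60,0,0,0,0]]'; python3 -c "
from h import *
d=r.get_image('wrist'); cv2.imwrite('pics/w1.png',d['img'][:,:,::-1]); print(np.round(d['pose'],2).tolist(),d['mtx'][0])
o=r.get_obs();print(o['ee_pos'],o['ee_rot'],o['contact_force'])"
```

```text
clock: 1.75
ee_pos: [635.1, -75.9, 151.6]
ee_rot: [-3.14, 0.005, -0.072]
contact_force: [-0.1, -0.8, -0.3]
gripper_width: 59.5
[[1.0, -0.07, -0.03, 641.17], [-0.07, -0.96, -0.28, -0.1], [-0.01, 0.28, -0.96, 285.18], [0.0, 0.0, 0.0, 1.0]] [323.68545097   0.         324.1190581 ]
[634.79110551 -75.19294109 151.60421884] [-3.13854174  0.00540769 -0.07176202] [-0.13610971  1.04848012 -0.51189484]
```

View pics/w1.png

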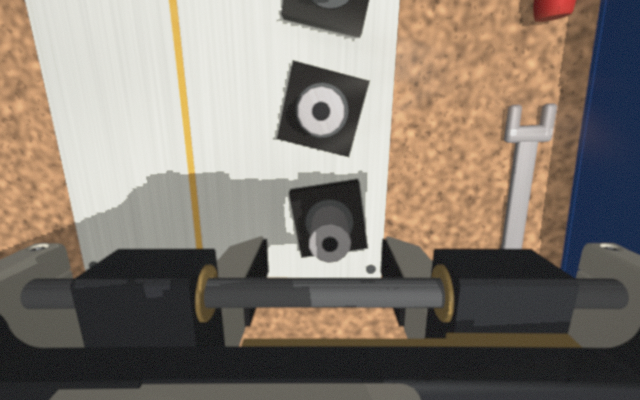

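The wrist view shows the −y foot's neck top at (330,244), just ahead of the open jaws. The middle foot's neck top is at (321,110).

```bash
python3 -c "
from h import *
d=r.get_image('wrist')
print(ray(d,[[330,244],[321,110]],72), ray(d,[[174,10],[200,245]],8))
V=d['img'].max(2)
e=cv2.fitEllipse(max(blobs((V[70:150,280:370]>110)&(d['img'].std(2)[70:150,280:370]<15),200),key=cv2.contourArea));print(e)
o=r.get_obs();print(o['ee_pos'],o['ee_rot'])"
```

```text
[[ 6.37056878e+02 -9.26807186e+01]
 [ 6.37432299e+02 -6.25722902e-01]] [[ 530.6223931    79.23332035]
 [ 515.51705128 -113.27305721]]
((41.719791412353516, 41.131290435791016), (47.16109085083008, 50.13623809814453), 2.790508270263672)
[634.79623184 -76.5405891  152.21528559] [-3.13942897  0.00464787 -0.07346332]
```

```bash
python3 -m pendant '[[60,3.5,16.5,10,0],[60,0,0,40,0],[60,0,0,35,0],[60,0,0,10,0],[60,0,0,0,0],[60,0,0,0,0]]' 20;python3 -c "
from h import *
for i in range(3): o=r.get_obs();print(o['ee_pos'],o['ee_rot'],o['contact_force'],o['ft_torque'])"
```

```text
clock: 2.45
ee_pos: [637.7, -112.5, 57.6]
ee_rot: [3.134, -0.002, -0.09]
contact_force: [0.7, 0.5, 0.7]
gripper_width: 60.3
[ 637.72955507 -112.45580309   57.62008712] [ 3.13391165e+00 -2.39919327e-03 -9.04711690e-02] [0.65706527 0.45861951 0.70471044] [ 0.02319845 -0.09795788 -0.00860335]
[ 637.72955507 -112.45580309   57.62008712] [ 3.13391165e+00 -2.39919327e-03 -9.04711690e-02] [0.65706527 0.45861951 0.70471044] [ 0.02319845 -0.09795788 -0.00860335]
[ 637.72955507 -112.45580309   57.62008712] [ 3.13391165e+00 -2.39919327e-03 -9.04711690e-02] [0.65706527 0.45861951 0.70471044] [ 0.02319845 -0.09795788 -0.00860335]
```

```bash
python3 -m pendant '[[60,0,-10,1,0],[60,0,-6,0,0.0],[60,0,0,0,0],[60,0,0,0,0]]' 20
```

```text
clock: 2.85
ee_pos: [642.5, -95.4, 61.7]
ee_rot: [3.134, -0.01, -0.091]
contact_force: [-0.4, 0.5, -0.6]
gripper_width: 60.3
```

```bash
python3 -m pendant '[[60,-4,-2,4,0],[30,0,0,0,0],[28,0,0,0,0],[28,0,0,0,0],[28,0,0,0,0]]' 15
```

```text
clock: 3.35
ee_pos: [638.8, -92.3, 58.0]
ee_rot: [3.133, -0.011, -0.089]
contact_force: [0.7, -0.3, 0.9]
gripper_width: 32.4
```

```bash
python3 -m pendant '[[26,0,0,0,0],[26,0,0,0,0]]' 15;  python3 -m pendant '[[26,0,0,1,0],[26,0,0,1,0]]' 15
```

```text
clock: 3.55
ee_pos: [638.5, -92.3, 58.0]
ee_rot: [3.133, -0.01, -0.09]
contact_force: [0.4, -0.2, 0.3]
gripper_width: 29.7
clock: 3.75
ee_pos: [638.6, -92.4, 57.9]
ee_rot: [3.132, -0.01, -0.09]
contact_force: [-3.5, 0.1, 10.2]
gripper_width: 29.8
```

```bash
python3 -m pendant '[[26,-4,0,0.7,0],[26,-6,0,0.7,0],[26,-6,0,0.7,0]]' 15;  python3 -m pendant '[[26,-6,0,0.7,0],[26,-6,0,0.7,0],[26,-6,0,0.7,0],[26,-6,0,0.7,0]]'
```

```text
clock: 4.05
ee_pos: [626.5, -91.1, 58.2]
ee_rot: [3.133, -0.019, -0.09]
contact_force: [2.9, -0.0, 5.8]
gripper_width: 29.7
clock: 4.45
ee_pos: [606.3, -89.0, 58.5]
ee_rot: [3.133, -0.031, -0.091]
contact_force: [3.0, -0.2, 5.7]
gripper_width: 29.9
```

```bash
python3 -m pendant '[[26,-12,0.5,0.3,0],[26,-14,0.5,0.3,0],[26,-14,0.5,0.3,0]]' 15;  python3 -m pendant '[[26,-14,0,0.3,0],[26,-14,0,0.3,0],[26,-14,0,0.3,0]]'
```

```text
clock: 4.75
ee_pos: [569.3, -86.7, 58.8]
ee_rot: [3.134, -0.041, -0.091]
contact_force: [1.9, 0.3, 6.7]
gripper_width: 30.0
clock: 5.05
ee_pos: [530.2, -82.9, 59.0]
ee_rot: [3.135, -0.051, -0.091]
contact_force: [2.9, -0.7, 7.0]
gripper_width: 29.5
```

```bash
python3 -m pendant '[[26,-14,0,0.1,0],[26,-14,0,0.1,0],[26,-14,0,0.1,0]]';  python3 -m pendant '[[26,-14,0,0,0],[26,-10,0,0,0],[26,-4,0,0,0]]'; python3 -m pendant '[[26,0,0,0,0]]'
```

```text
clock: 5.35
ee_pos: [491.1, -79.2, 59.3]
ee_rot: [3.135, -0.062, -0.091]
contact_force: [2.5, -0.5, 7.7]
gripper_width: 29.6
clock: 5.65
ee_pos: [464.1, -76.8, 59.7]
ee_rot: [3.134, -0.07, -0.091]
contact_force: [1.8, 0.1, 1.1]
gripper_width: 29.9
clock: 5.75
ee_pos: [463.2, -76.8, 59.7]
ee_rot: [3.134, -0.069, -0.091]
contact_force: [0.5, 0.2, 0.5]
gripper_width: 29.7
```

```bash
python3 -m pendant '[[60,0,0,0,0],[60,0,0,0,0],[60,0,0,0,0],[60,0,0,-20,0],[60,0,0,-30,0],[60,5,0,-10,0]]';  python3 -m pendant '[[60,30,-18,0,0],[60,34,-20,0,0],[60,34,-20,0,0],[60,30,-14,0,0],[60,10,-6,0,0],[60,0,0,0,0]]'; python3 -m pendant '[[60,0,0,0,0]]'
```

```text
clock: 6.35
ee_pos: [459.6, -75.7, 117.6]
ee_rot: [3.136, -0.058, -0.091]
contact_force: [0.7, -0.3, 0.6]
gripper_width: 59.7
clock: 6.95
ee_pos: [610.1, -12.4, 123.0]
ee_rot: [3.133, -0.057, -0.099]
contact_force: [0.7, -0.8, -0.6]
gripper_width: 59.7
clock: 7.05
ee_pos: [609.5, -12.4, 122.0]
ee_rot: [3.133, -0.056, -0.099]
contact_force: [-0.8, -0.4, 0.1]
gripper_width: 59.9
```

```bash
python3 -m pendant '[[60,15,-8,0,0],[60,8,-5,0,-0.015],[60,0,0,0,0],[60,0,0,20,0],[60,0,0,20,0],[60,0,0,10,0],[60,0,0,0,0]]';  python3 -m pendant '[[60,0,0,0,0]]'
```

```text
clock: 7.75
ee_pos: [630.7, -7.8, 70.2]
ee_rot: [3.127, -0.049, -0.086]
contact_force: [-0.3, -0.4, -0.0]
gripper_width: 60.0
clock: 7.85
ee_pos: [630.4, -8.1, 70.3]
ee_rot: [3.127, -0.049, -0.086]
contact_force: [0.1, 0.4, 0.6]
gripper_width: 60.2
```

```bash
python3 -m pendant '[[60,3,-4,7,0],[60,2,-3,5,0],[60,0,0,0,0],[60,0,0,0,0]]'
```

```text
clock: 8.25
ee_pos: [638.3, -1.1, 59.8]
ee_rot: [3.127, -0.052, -0.086]
contact_force: [-0.4, 0.6, -0.1]
gripper_width: 60.1
```

```bash
python3 -m pendant '[[30,0,0,2,0],[26,0,0,0,0],[26,0,0,0,0],[26,0,0,0,0],[26,0,0,0,0],[26,0,0,0,0]]' 15; python3 -m pendant '[[26,0,0,0.8,0],[26,0,0,0.8,0]]';python3 -m pendant '[[26,0,0,0.8,0],[26,0,0,0.8,0]]'
```

```text
clock: 8.85
ee_pos: [638.1, -0.9, 58.4]
ee_rot: [3.127, -0.052, -0.086]
contact_force: [0.2, 0.6, 0.2]
gripper_width: 30.6
clock: 9.05
ee_pos: [638.6, -1.0, 58.0]
ee_rot: [3.126, -0.052, -0.086]
contact_force: [-3.5, -0.6, 9.0]
gripper_width: 31.0
clock: 9.25
ee_pos: [638.5, -1.0, 58.0]
ee_rot: [3.125, -0.052, -0.086]
contact_force: [-3.7, -0.4, 7.9]
gripper_width: 30.9
```

```bash
python3 -m pendant '[[26,-6,0,0.4,0],[26,-12,0,0.4,0],[26,-12,0,0.4,0]]'; python3 -m pendant '[[26,-12,0,0.4,0],[26,-12,0,0.4,0]]'; python3 -m pendant '[[26,-12,0,0.4,0],[26,-12,0,0.4,0]]'
```

```text
clock: 9.55
ee_pos: [616.8, 1.6, 59.6]
ee_rot: [3.128, -0.069, -0.088]
contact_force: [4.1, -0.9, 5.7]
gripper_width: 30.1
clock: 9.75
ee_pos: [595.9, 3.9, 59.8]
ee_rot: [3.129, -0.079, -0.088]
contact_force: [4.7, -0.7, 6.2]
gripper_width: 30.0
clock: 9.95
ee_pos: [575.3, 6.3, 60.1]
ee_rot: [3.13, -0.089, -0.088]
contact_force: [4.3, -0.9, 7.1]
gripper_width: 29.7
```

```bash
python3 -m pendant '[[26,-14,0,-0.6,0],[26,-15,0,-1,0]]'; python3 -m pendant '[[26,-15,0,-1.2,0],[26,-15,0,-1.2,0]]'
```

```text
clock: 10.15
ee_pos: [546.8, 8.9, 60.4]
ee_rot: [3.131, -0.094, -0.088]
contact_force: [1.2, 0.3, 2.4]
gripper_width: 29.9
clock: 10.35
ee_pos: [515.5, 11.7, 60.4]
ee_rot: [3.131, -0.096, -0.088]
contact_force: [3.1, 0.9, 2.5]
gripper_width: 29.8
```

```bash
python3 -m pendant '[[26,-15,0,-1.2,0],[26,-15,0,-1.2,0],[26,-15,0,-1.2,0],[26,-10,0,-0.8,0],[26,0,0,0,0]]'; python3 -m pendant '[[26,1,0,0.6,0],[26,2,0,0.6,0],[26,2,0,0.6,0]]';  python3 -m pendant '[[26,2,0,0.9,0],[26,2,0,0.9,0]]'
```

```text
clock: 10.85
ee_pos: [455.9, 16.8, 60.5]
ee_rot: [3.131, -0.099, -0.086]
contact_force: [0.2, 1.2, 1.5]
gripper_width: 30.0
clock: 11.15
ee_pos: [457.6, 16.4, 59.1]
ee_rot: [3.128, -0.093, -0.086]
contact_force: [-3.5, 1.4, 12.6]
gripper_width: 30.8
clock: 11.35
ee_pos: [459.1, 15.8, 57.6]
ee_rot: [3.125, -0.088, -0.087]
contact_force: [-5.2, 0.6, 13.7]
gripper_width: 31.7
```

```bash
python3 -m pendant '[[26,2.5,0,0.8,0],[26,2.5,0,0.8,0],[26,2.5,0,0.8,0],[26,2.5,0,0.8,0]]';  python3 -m pendant '[[26,3,0,0.8,0],[26,3,0,0.8,0],[26,3,0,0.8,0],[26,3,0,0.8,0]]'
```

```text
clock: 11.75
ee_pos: [459.8, 15.3, 55.4]
ee_rot: [3.117, -0.071, -0.086]
contact_force: [-8.0, 2.4, 24.2]
gripper_width: 31.7
clock: 12.15
ee_pos: [459.9, 15.2, 53.3]
ee_rot: [3.106, -0.05, -0.084]
contact_force: [-9.2, 1.8, 22.0]
gripper_width: 30.8
```

```bash
python3 -m pendant '[[60,0,0,-0.5,0],[60,0,0,0,0],[60,0,0,0,0],[60,0,0,-20,0],[60,0,0,-30,0],[60,5,0,-20,0]]';  python3 -m pendant '[[60,34,-12,0,0],[60,38,-14,0,0],[60,38,-14,0,0],[60,30,-12,0,0],[60,10,-4,0,0],[60,0,0,0,0],[60,0,0,0,0]]'; python3 -c "
from h import *
d=r.get_image('wrist'); cv2.imwrite('pics/w2.png',d['img'][:,:,::-1])
d=r.get_image('top'); cv2.imwrite('pics/t2.png',cv2.resize(d['img'][140:270,185:445,::-1],None,fx=3,fy=3))"
```

```text
clock: 12.75
ee_pos: [454.8, 16.9, 120.2]
ee_rot: [3.105, -0.032, -0.084]
contact_force: [-0.1, -1.1, -0.3]
gripper_width: 59.8
clock: 13.45
ee_pos: [613.2, 57.1, 121.5]
ee_rot: [3.102, -0.029, -0.091]
contact_force: [-1.9, -0.4, -0.8]
gripper_width: 60.0
```

View pics/w2.png

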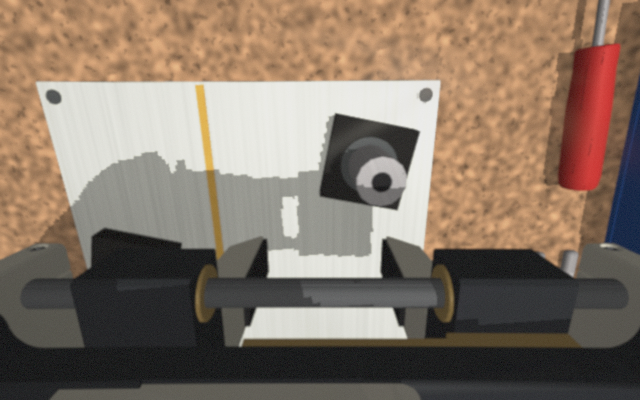

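The third foot's neck top is at (381,182), alone at the far +y corner of the plate.

```bash
python3 -c "
from h import *
d=r.get_image('wrist'); w=ray(d,[[381,182]],72)[0]
o=r.get_obs(); p=o['ee_pos']; R=cv2.Rodrigues(np.zeros(3))[0]
from scipy.spatial.transform import Rotation as T
R=T.from_euler('xyz',o['ee_rot']).as_matrix()
print(w,p,R.T@(np.r_[w,58]-p))"
```

```text
[649.70432146  86.08210127] [612.83395519  56.62248539 122.00992935] [ 32.11360537 -35.27540563  63.63117193]
```

```bash
python3 -m pendant '[[60,15,-17,0,0],[60,12,-12,0,0],[60,0,0,0,0],[60,0,0,20,0],[60,0,0,20,0],[60,0,0,10,0],[60,0,0,0,0],[60,0,0,0,0]]';python3 -c "
from h import *
w=[649.7,86.1]
o=r.get_obs(); p=o['ee_pos']
from scipy.spatial.transform import Rotation as T
R=T.from_euler('xyz',o['ee_rot']).as_matrix()
print(w,p,R.T@(np.r_[w,58]-p))"
```

```text
clock: 14.4
ee_pos: [638.7, 75.3, 71.9]
ee_rot: [3.095, -0.028, -0.093]
contact_force: [0.2, -0.6, -0.7]
gripper_width: 60.2
[649.7, 86.1] [638.70811698  75.31020413  71.91195461] [  9.54643546 -12.41153593  13.62361972]
```

```bash
python3 -m pendant '[[60,5,-7,6,0],[60,3,-4,6,0],[60,0,0,0,0],[60,0,0,0,0]]'
```

```text
clock: 14.8
ee_pos: [650.2, 86.1, 61.1]
ee_rot: [3.096, -0.031, -0.094]
contact_force: [-0.4, 0.9, -0.0]
gripper_width: 59.9
```

```bash
python3 -m pendant '[[30,0,0,2,0],[26,0,0,0,0],[26,0,0,0,0],[26,0,0,0,0],[26,0,0,0,0],[26,0,0,0,0]]' 20; python3 -m pendant '[[26,-5,0,0.2,0],[26,-10,0,0,0]]';python3 -m pendant '[[26,-12,0,-0.1,0],[26,-14,0,-0.2,0]]'
```

```text
clock: 15.4
ee_pos: [650.3, 86.2, 59.6]
ee_rot: [3.096, -0.032, -0.094]
contact_force: [-0.2, 1.4, -0.4]
gripper_width: 29.8
clock: 15.6
ee_pos: [636.8, 87.3, 59.6]
ee_rot: [3.097, -0.035, -0.095]
contact_force: [0.6, -0.2, 3.4]
gripper_width: 30.0
clock: 15.8
ee_pos: [610.4, 89.9, 59.7]
ee_rot: [3.098, -0.037, -0.096]
contact_force: [1.7, -0.5, 2.6]
gripper_width: 29.9
```

```bash
python3 -m pendant '[[26,-6,0,0.3,0],[26,-5,0,0.5,0],[26,-5,0,0.5,0]]'; python3 -m pendant '[[26,-5,0,0.5,0]]';python3 -m pendant '[[26,-5,0,0.5,0]]';python3 -m pendant '[[26,-5,0,0.5,0]]'
```

```text
clock: 16.1
ee_pos: [593.8, 92.0, 59.7]
ee_rot: [3.098, -0.041, -0.094]
contact_force: [1.8, -0.3, 6.0]
gripper_width: 29.6
clock: 16.2
ee_pos: [589.7, 92.6, 59.8]
ee_rot: [3.098, -0.043, -0.094]
contact_force: [2.0, -0.3, 6.1]
gripper_width: 30.0
clock: 16.3
ee_pos: [585.6, 93.2, 59.8]
ee_rot: [3.099, -0.045, -0.095]
contact_force: [1.9, -0.2, 5.2]
gripper_width: 30.0
clock: 16.4
ee_pos: [581.6, 93.8, 59.9]
ee_rot: [3.099, -0.047, -0.095]
contact_force: [1.6, -0.9, 6.5]
gripper_width: 29.8
```

```bash
python3 -m pendant '[[26,-5,0,1,0],[26,-5,0,1,0]]'; python3 -m pendant '[[26,-5,0,1,0]]';python3 -m pendant '[[26,-5,0,1,0]]';python3 -c "
from h import *
o=r.get_obs();print(o['contact_force'],o['ft_torque'],o['qd'])"
```

```text
clock: 16.6
ee_pos: [575.1, 95.2, 60.0]
ee_rot: [3.101, -0.055, -0.095]
contact_force: [2.3, -0.1, 9.2]
gripper_width: 29.7
clock: 16.7
ee_pos: [572.0, 95.9, 60.1]
ee_rot: [3.102, -0.059, -0.096]
contact_force: [2.2, 0.2, 8.8]
gripper_width: 30.0
clock: 16.8
ee_pos: [569.0, 96.6, 60.2]
ee_rot: [3.103, -0.063, -0.096]
contact_force: [1.7, -0.8, 8.8]
gripper_width: 30.2
[ 1.66308922 -0.75132147  8.76350433] [-0.17547667 -0.22594662  0.01672008] [-0.01323241 -0.05958632  0.00943123  0.10624783  0.02866871 -0.09046407
 -0.07483812]
```

```bash
python3 -m pendant '[[26,-13,1,-0.6,0],[26,-15,1,-0.9,0],[26,-15,1,-0.9,0],[26,-15,1,-0.9,0]]'; python3 -m pendant '[[26,-15,1,-0.9,0],[26,-15,1,-0.9,0],[26,-10,0,-0.5,0],[26,0,0,0,0]]'
```

```text
clock: 17.2
ee_pos: [511.7, 98.4, 60.5]
ee_rot: [3.105, -0.067, -0.099]
contact_force: [0.5, -1.0, 4.4]
gripper_width: 29.5
clock: 17.6
ee_pos: [468.6, 100.6, 60.4]
ee_rot: [3.104, -0.067, -0.098]
contact_force: [-0.9, 0.2, 2.6]
gripper_width: 29.9
```

```bash
python3 -m pendant '[[60,0,0,-0.5,0],[60,0,0,0,0],[60,0,0,0,0],[60,0,0,-20,0],[60,0,0,-25,0],[60,0,5,-10,0],[60,0,20,0,0],[60,0,25,0,0],[60,0,20,0,0],[60,0,8,0,0]]';python3 -m pendant '[[60,0,0,0,0],[60,0,0,0,0]]'; python3 -c "
from h import *
d=r.get_image('top'); im=d['img'];cv2.imwrite('pics/t3.png',cv2.resize(im[140:270,185:445,::-1],None,fx=3,fy=3))
d=r.get_image('wrist'); cv2.imwrite('pics/w3.png',d['img'][:,:,::-1])"
```

```text
clock: 18.6
ee_pos: [458.6, 25.0, 118.9]
ee_rot: [3.108, -0.064, -0.097]
contact_force: [0.2, 0.2, -0.3]
gripper_width: 60.1
clock: 18.8
ee_pos: [458.9, 24.3, 118.7]
ee_rot: [3.108, -0.063, -0.1]
contact_force: [-1.6, 0.2, -0.4]
gripper_width: 60.0
```

View pics/w3.png

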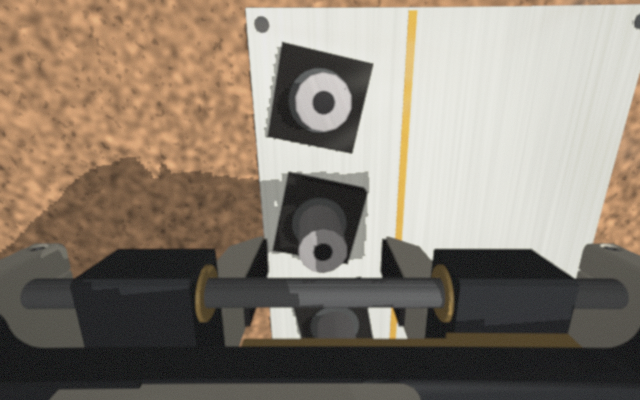

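All three feet stand past the line, with neck tops at (323,102), (323,251) and roughly (335,322).

```bash
cat > g.py <<'E'
from h import *
from scipy.spatial.transform import Rotation as T
def go(w,z):
    o=r.get_obs(); p=o['ee_pos']; R=T.from_euler('xyz',o['ee_rot']).as_matrix()
    print(np.round(w,1),np.round(p,1),'tool shift',np.round(R.T@(np.r_[w,z]-p),1))
def plate(w):
    v=np.array(w)-[555.1,1.7]; print('plate',v@[.9966,-.082],v@[.082,.9966])
E
python3 -c "
from g import *
d=r.get_image('wrist')
for w in ray(d,[[323,102],[323,251],[335,323]],72): go(w,58); plate(w)"
```

```text
[468.5 101.4] [458.8  24.9 118.8] tool shift [ -1.7 -79.   58.1]
plate -94.4837325783785 92.23009150904088
[460.   15.2] [458.8  24.9 118.8] tool shift [-1.8  7.5 61.1]
plate -95.91901083541347 5.690271002012533
[462.7 -38.1] [458.8  24.9 118.8] tool shift [ 6.1 60.3 63.3]
plate -88.86781748026226 -47.23620494158425
```

```bash
python3 -m pendant '[[60,-1,5,0,0],[60,0,0,20,0],[60,0,0,20,0],[60,0,0,10,0],[60,0,0,0,0],[60,0,0,0,0]]';python3 -c "
from g import *
go([460,15.2],58)"
```

```text
clock: 19.55
ee_pos: [461.3, 20.5, 68.2]
ee_rot: [3.109, -0.065, -0.092]
contact_force: [0.1, 0.3, 0.9]
gripper_width: 59.9
[460.   15.2] [461.3  20.5  68.2] tool shift [-1.4  5.  10.3]
```

```bash
python3 -m pendant '[[60,-1,4,7,0],[30,0,0,2,0],[26,0,0,0,0],[26,0,0,0,0],[26,0,0,0,0],[26,0,0,0,0],[26,0,0,0,0]]' 25;python3 -m pendant '[[26,3,0,0.6,0],[26,5,0,0.6,0]]';python3 -m pendant '[[26,5,0,0.6,0]]';python3 -m pendant '[[26,5,0,0.6,0]]'
```

```text
clock: 20.25
ee_pos: [460.8, 15.9, 60.6]
ee_rot: [3.108, -0.067, -0.092]
contact_force: [-1.5, -0.9, 0.6]
gripper_width: 30.5
clock: 20.45
ee_pos: [465.4, 15.2, 60.0]
ee_rot: [3.105, -0.061, -0.092]
contact_force: [-11.4, 0.8, 21.5]
gripper_width: 30.9
clock: 20.55
ee_pos: [468.5, 14.8, 60.0]
ee_rot: [3.103, -0.057, -0.091]
contact_force: [-10.4, 1.7, 19.2]
gripper_width: 30.4
clock: 20.65
ee_pos: [471.7, 14.5, 60.0]
ee_rot: [3.101, -0.054, -0.091]
contact_force: [-8.2, 0.8, 15.7]
gripper_width: 30.3
```

B's drag ratio is about 0.43, so it is the middling one. A's was ≈0.17, the slipperiest. C's first reading (~0.27) doesn't fit 1.1, so I'll measure C again.

```bash
python3 -m pendant '[[60,0,0,-0.5,0],[60,0,0,0,0],[60,0,0,0,0],[60,0,0,-20,0],[60,0,0,-25,0],[60,0,5,-10,0],[60,0,20,0,0],[60,0,20,0,0],[60,0,15,0,0],[60,0,0,0,0]]';python3 -m pendant '[[60,0,0,0,0],[60,0,0,0,0]]'; python3 -c "
from g import *
go([461,-76],58)
d=r.get_image('wrist'); cv2.imwrite('pics/w4.png',d['img'][:,:,::-1])"
```

```text
clock: 21.65
ee_pos: [466.7, -44.1, 120.2]
ee_rot: [3.103, -0.06, -0.089]
contact_force: [-0.1, -0.4, -0.5]
gripper_width: 59.9
clock: 21.85
ee_pos: [467.0, -43.3, 120.2]
ee_rot: [3.104, -0.061, -0.089]
contact_force: [0.3, 0.3, -0.2]
gripper_width: 59.9
[461 -76] [467.  -43.3 120.2] tool shift [-6.9 30.7 63.1]
```

View pics/w4.png

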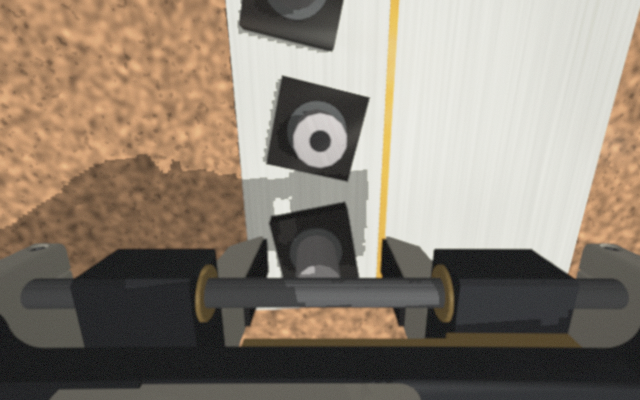

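C stands upright, partly behind the gripper bar, with its neck axis near column 320.

```bash
python3 -c "
from g import *
d=r.get_image('wrist')
for w in ray(d,[[320,140],[320,286]],72): print(w);plate(w)"
python3 -m pendant '[[60,-3,12,0,0],[60,-2,12,0,0],[60,0,0,15,0],[60,0,0,20,0],[60,0,0,10,0],[60,0,0,0,0],[60,0,0,0,0]]';python3 -c "
from g import *
go([461,-76],58)"
```

```text
[472.59401686  13.78584321]
plate -83.2165019403017 5.279260726182272
[464.10140359 -77.98887644]
plate -84.15471331430025 -86.87981916504665
clock: 22.65
ee_pos: [461.8, -69.9, 74.9]
ee_rot: [3.103, -0.061, -0.084]
contact_force: [-0.3, 0.0, -0.4]
gripper_width: 60.0
[461 -76] [461.8 -69.9  74.9] tool shift [-1.3  5.4 17.1]
```

```bash
python3 -m pendant '[[60,1,4,8,0],[60,0,3,4,0],[30,0,0,3,0],[26,0,0,0,0],[26,0,0,0,0],[26,0,0,0,0],[26,0,0,0,0]]' 25;python3 -m pendant '[[26,-4,0,0.4,0],[26,-5,0,0.4,0],[26,-5,0,0.4,0]]';python3 -m pendant '[[26,-5,0,0.4,0]]';python3 -m pendant '[[26,0,0,0,0],[26,3,0,0.2,0],[26,5,0,0.3,0]]';python3 -m pendant '[[26,5,0,0.3,0]]'
```

```text
clock: 23.35
ee_pos: [463.9, -78.5, 60.9]
ee_rot: [3.102, -0.063, -0.083]
contact_force: [-1.2, -0.4, 2.8]
gripper_width: 30.5
clock: 23.65
ee_pos: [455.2, -77.1, 61.3]
ee_rot: [3.103, -0.074, -0.082]
contact_force: [3.1, -0.0, 5.8]
gripper_width: 30.2
clock: 23.75
ee_pos: [451.7, -76.7, 61.3]
ee_rot: [3.103, -0.077, -0.082]
contact_force: [2.0, -0.0, 4.9]
gripper_width: 30.7
clock: 24.05
ee_pos: [456.2, -77.4, 61.2]
ee_rot: [3.101, -0.072, -0.082]
contact_force: [-2.9, -0.6, 6.1]
gripper_width: 30.6
clock: 24.15
ee_pos: [460.2, -77.9, 61.1]
ee_rot: [3.1, -0.07, -0.082]
contact_force: [-2.4, 0.0, 7.1]
gripper_width: 30.3
```

```bash
python3 -m pendant '[[26,0,0,-0.3,0],[26,-10,0,-0.6,0]]';python3 -m pendant '[[26,-10,0,-0.6,0]]';python3 -m pendant '[[26,0,0,0,0],[26,10,0,0.2,0]]';python3 -m pendant '[[26,10,0,0.2,0]]';python3 -m pendant '[[26,-10,0,0.2,0]]';python3 -m pendant '[[26,-10,0,0.6,0]]'
```

```text
clock: 24.35
ee_pos: [452.8, -77.0, 61.8]
ee_rot: [3.101, -0.073, -0.082]
contact_force: [1.5, -0.2, 5.0]
gripper_width: 30.1
clock: 24.45
ee_pos: [443.0, -75.9, 61.9]
ee_rot: [3.102, -0.075, -0.082]
contact_force: [1.6, 0.8, 3.8]
gripper_width: 30.4
clock: 24.65
ee_pos: [447.5, -76.7, 61.7]
ee_rot: [3.1, -0.069, -0.082]
contact_force: [-2.7, -0.4, 0.5]
gripper_width: 30.1
clock: 24.75
ee_pos: [456.2, -77.7, 61.7]
ee_rot: [3.1, -0.067, -0.082]
contact_force: [-1.3, -0.5, -0.8]
gripper_width: 30.2
clock: 24.85
ee_pos: [450.7, -76.8, 61.9]
ee_rot: [3.101, -0.073, -0.082]
contact_force: [5.6, -1.1, 16.7]
gripper_width: 29.7
clock: 24.95
ee_pos: [444.8, -75.9, 62.1]
ee_rot: [3.102, -0.08, -0.081]
contact_force: [4.3, -1.6, 12.8]
gripper_width: 29.9
```

```bash
python3 -m pendant '[[26,0,0,0,0],[26,3,0,0.6,0],[26,5,0,0.6,0]]';python3 -m pendant '[[26,5,0,0.6,0]]';python3 -m pendant '[[26,5,0,0.6,0]]'
```

```text
clock: 25.25
ee_pos: [450.6, -76.9, 61.8]
ee_rot: [3.1, -0.077, -0.081]
contact_force: [-5.0, 0.2, 14.3]
gripper_width: 30.1
clock: 25.35
ee_pos: [454.7, -77.5, 61.6]
ee_rot: [3.098, -0.074, -0.082]
contact_force: [-4.9, -0.1, 16.1]
gripper_width: 30.1
clock: 25.45
ee_pos: [458.7, -78.1, 61.5]
ee_rot: [3.097, -0.072, -0.082]
contact_force: [-5.5, 1.3, 16.2]
gripper_width: 30.1
```

```bash
python3 -m pendant '[[60,0,0,-0.5,0],[60,0,0,0,0],[60,0,0,0,0],[60,0,0,-20,0],[60,0,0,-25,0],[60,0,-5,-10,0],[60,-1,-25,0,0],[60,-2,-40,0,0],[60,-1,-40,0,0],[60,0,-30,0,0]]';python3 -m pendant '[[60,0,-8,0,0],[60,0,0,0,0],[60,0,0,0,0]]'; python3 -c "
from g import *
plate([458.7,-78.1])
go([468.5,101.4],58)"
```

```text
clock: 26.45
ee_pos: [462.3, 63.5, 109.0]
ee_rot: [3.097, -0.068, -0.096]
contact_force: [0.2, -0.5, -0.4]
gripper_width: 60.4
clock: 26.75
ee_pos: [462.5, 76.3, 107.7]
ee_rot: [3.099, -0.068, -0.088]
contact_force: [-0.5, 0.4, -0.0]
gripper_width: 59.9
plate -89.52864000000004 -87.43348
[468.5 101.4] [462.5  76.3 107.7] tool shift [  0.4 -27.6  48.7]
```

```bash
python3 -m pendant '[[60,0,-12,0,0],[60,0,-10,0,0],[60,0,0,0,0],[60,0,0,15,0],[60,0,0,15,0],[60,0,0,0,0],[60,0,0,0,0]]'; python3 -c "
from g import *
go([468.5,101.4],59)"
```

```text
clock: 27.45
ee_pos: [467.5, 93.1, 76.1]
ee_rot: [3.096, -0.068, -0.097]
contact_force: [0.3, 0.2, 0.4]
gripper_width: 60.0
[468.5 101.4] [467.5  93.1  76.1] tool shift [-0.9 -9.1 16.7]
```

```bash
python3 -m pendant '[[60,0,-7,8,0],[60,0,-2,5,0],[30,0,0,1,0],[26,0,0,0,0],[26,0,0,0,0],[26,0,0,0,0],[26,0,0,0,0]]' 25;python3 -m pendant '[[26,3,0,0.6,0],[26,5,0,0.6,0]]';python3 -m pendant '[[26,5,0,0.6,0]]';python3 -m pendant '[[26,5,0,0.6,0]]'
```

```text
clock: 28.15
ee_pos: [470.2, 102.3, 62.3]
ee_rot: [3.097, -0.07, -0.097]
contact_force: [0.2, 0.6, 1.9]
gripper_width: 30.4
clock: 28.35
ee_pos: [478.0, 101.6, 62.3]
ee_rot: [3.096, -0.07, -0.097]
contact_force: [-1.9, 0.6, 3.9]
gripper_width: 30.7
clock: 28.45
ee_pos: [483.4, 101.0, 62.3]
ee_rot: [3.096, -0.07, -0.096]
contact_force: [-1.7, 1.3, 3.7]
gripper_width: 30.5
clock: 28.55
ee_pos: [489.0, 100.5, 62.2]
ee_rot: [3.096, -0.071, -0.096]
contact_force: [-1.1, 0.9, 6.4]
gripper_width: 30.7
```

```bash
python3 -m pendant '[[26,-10,0,0.4,0]]';python3 -m pendant '[[26,-10,0,0.6,0]]';python3 -m pendant '[[26,0,0,0,0],[26,3,0,1,0],[26,5,0,1,0]]';python3 -m pendant '[[26,5,0,1,0]]'
```

```text
clock: 28.65
ee_pos: [483.1, 101.6, 62.3]
ee_rot: [3.098, -0.076, -0.098]
contact_force: [2.7, -0.6, 13.9]
gripper_width: 30.5
clock: 28.75
ee_pos: [476.6, 103.1, 62.5]
ee_rot: [3.1, -0.082, -0.099]
contact_force: [2.6, -0.4, 12.2]
gripper_width: 30.4
clock: 29.05
ee_pos: [485.3, 102.7, 62.5]
ee_rot: [3.1, -0.084, -0.098]
contact_force: [-2.4, 0.3, 12.1]
gripper_width: 30.7
clock: 29.15
ee_pos: [491.0, 102.5, 62.6]
ee_rot: [3.099, -0.085, -0.098]
contact_force: [-3.4, -0.3, 11.4]
gripper_width: 30.8
```

A reads ≈0.16, C ≈0.27 and B ≈0.44, repeatably and in both drag directions. So A goes to red, B to blue, and C stays.

```bash
python3 -m pendant '[[26,0,0,-10,0],[26,0,0,-20,0],[26,0,0,-25,0],[26,0,0,-15,0],[26,0,0,0,0]]' 35;python3 -m pendant '[[26,-10,-25,0,0],[26,-14,-38,0,0],[26,-14,-40,0,0],[26,-14,-40,0,0],[26,-10,-25,0,0],[26,0,-8,0,0],[26,0,0,0,0],[26,0,0,0,0]]'; python3 -c "
from g import *
go([433,313.4],62)
d=r.get_image('scene'); cv2.imwrite('pics/s5.png',d['img'][:,:,::-1])"
```

```text
clock: 29.65
ee_pos: [483.1, 104.9, 132.1]
ee_rot: [3.099, -0.078, -0.099]
contact_force: [0.8, 0.0, -3.4]
gripper_width: 29.6
clock: 30.45
ee_pos: [436.7, 284.6, 111.1]
ee_rot: [3.092, -0.069, -0.108]
contact_force: [0.2, -0.2, -3.2]
gripper_width: 29.3
[433.  313.4] [436.7 284.6 111.1] tool shift [-10.1 -30.5  47.1]
```

View pics/s5.png

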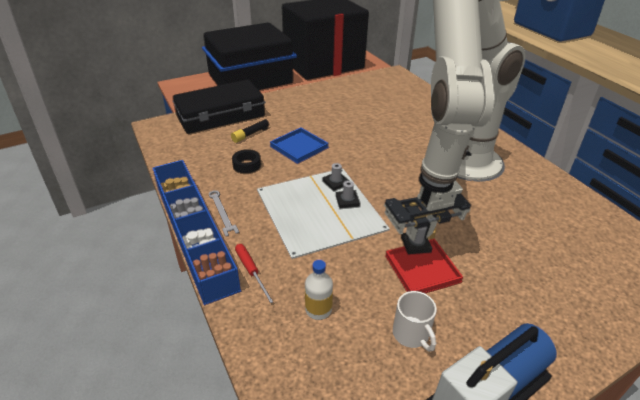

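The foot hangs upright above the tray's near side at (420,245), and the other two stand on the plate.

```bash
python3 -m pendant '[[26,-4,-13,0,0],[26,-3,-11,0,0],[26,0,0,0,0],[26,0,0,15,0],[26,0,0,12,0],[26,0,0,0,0],[26,0,0,0,0]]'; python3 -c "
from g import *
go([433,313.4],60)"
```

```text
clock: 31.2
ee_pos: [436.3, 303.7, 79.0]
ee_rot: [3.089, -0.069, -0.116]
contact_force: [-0.7, 0.4, -2.4]
gripper_width: 29.7
[433.  313.4] [436.3 303.7  79. ] tool shift [ -5.7 -10.2  18.2]
```

```bash
python3 -m pendant '[[26,-3,-8,8,0],[26,0,0,4,0],[26,0,0,0,0],[26,0,0,0,0]]'; python3 -m pendant '[[26,0,0,2,0],[26,0,0,2,0]]'
```

```text
clock: 31.6
ee_pos: [434.9, 312.0, 65.2]
ee_rot: [3.089, -0.069, -0.117]
contact_force: [0.0, -0.0, -2.9]
gripper_width: 29.4
clock: 31.8
ee_pos: [435.5, 312.0, 61.6]
ee_rot: [3.089, -0.07, -0.117]
contact_force: [0.9, 0.2, -3.6]
gripper_width: 29.5
```

```bash
python3 -m pendant '[[26,0,0,1.5,0],[26,0,0,1,0]]'; python3 -m pendant '[[26,0,0,0.8,0]]'
```

```text
clock: 32.0
ee_pos: [436.0, 312.2, 60.8]
ee_rot: [3.089, -0.071, -0.117]
contact_force: [-3.9, -2.8, 10.8]
gripper_width: 29.6
clock: 32.1
ee_pos: [435.9, 312.3, 61.0]
ee_rot: [3.088, -0.072, -0.117]
contact_force: [-2.0, -1.2, 5.5]
gripper_width: 29.5
```

```bash
python3 -m pendant '[[60,0,0,-0.5,0],[60,0,0,0,0],[60,0,0,0,0],[60,0,0,-20,0],[60,0,0,-30,0],[60,5,10,-12,0],[60,10,40,0,0],[60,11,46,0,0],[60,11,46,0,0],[60,11,46,0,0]]';python3 -m pendant '[[60,8,30,0,0],[60,2,8,0,0],[60,0,0,0,0],[60,0,0,0,0]]'; python3 -c "
from g import *
go([472.6,13.8],59)"
```

```text
clock: 33.1
ee_pos: [459.6, 130.0, 140.9]
ee_rot: [3.1, -0.078, -0.103]
contact_force: [1.4, -0.4, -0.2]
gripper_width: 60.2
clock: 33.5
ee_pos: [466.8, 82.6, 143.9]
ee_rot: [3.097, -0.08, -0.114]
contact_force: [-0.4, 0.3, 0.4]
gripper_width: 60.2
[472.6  13.8] [466.8  82.6 143.9] tool shift [ 6.8 63.8 88.7]
```

```bash
python3 -m pendant '[[60,2,25,0,-0.02],[60,2,25,5,0],[60,0,10,10,0],[60,0,0,20,0],[60,0,0,0,0],[60,0,0,0,0]]';python3 -c "
from g import *
go([472.6,13.8],59)
d=r.get_image('wrist'); cv2.imwrite('pics/w6.png',d['img'][:,:,::-1])
d=r.get_image('top'); cv2.imwrite('pics/t6.png',cv2.resize(d['img'][140:270,185:445,::-1],None,fx=3,fy=3))"
```

```text
clock: 34.1
ee_pos: [468.4, 32.5, 111.0]
ee_rot: [3.103, -0.081, -0.076]
contact_force: [-0.7, -0.1, 0.6]
gripper_width: 60.0
[472.6  13.8] [468.4  32.5 111. ] tool shift [ 1.4 16.3 53. ]
```

View pics/t6.png

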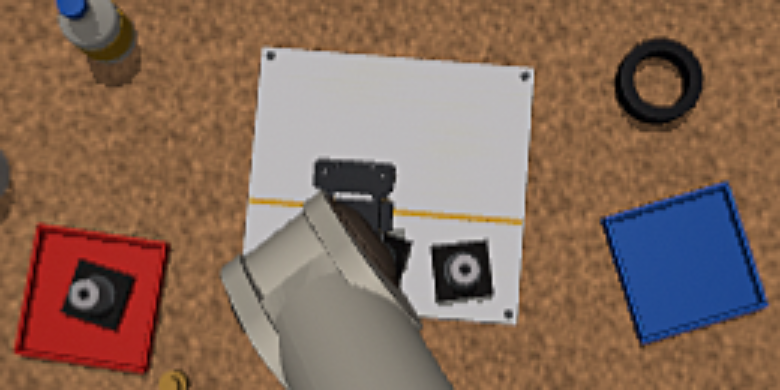

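A stands centred in the red tray at (97,294), and C stands past the line at (463,270). Next I'll grip B.

```bash
python3 -m pendant '[[60,1,10,0,0],[60,0,4,15,0],[60,0,0,15,0],[60,0,0,0,0],[60,0,0,0,0]]';python3 -c "
from g import *
go([472.6,13.8],61)"
```

```text
clock: 34.7
ee_pos: [473.4, 15.9, 84.7]
ee_rot: [3.102, -0.088, -0.074]
contact_force: [0.3, 0.5, -0.7]
gripper_width: 60.4
[472.6  13.8] [473.4  15.9  84.7] tool shift [-2.7  1.2 23.6]
```

```bash
python3 -m pendant '[[60,-2,0,11,0],[60,0,0,7,0],[30,0,0,2,0],[26,0,0,0,0],[26,0,0,0,0],[26,0,0,0,0],[26,0,0,0,0]]' 25;python3 -m pendant '[[26,-10,0,0.2,0]]';python3 -m pendant '[[26,-10,0,0.2,0]]'
```

```text
clock: 35.4
ee_pos: [473.3, 15.1, 64.6]
ee_rot: [3.101, -0.089, -0.073]
contact_force: [-0.7, -0.2, 2.5]
gripper_width: 30.8
clock: 35.5
ee_pos: [466.9, 16.1, 64.9]
ee_rot: [3.103, -0.095, -0.074]
contact_force: [5.6, -1.3, 9.6]
gripper_width: 30.7
clock: 35.6
ee_pos: [459.8, 17.3, 65.2]
ee_rot: [3.104, -0.101, -0.074]
contact_force: [3.8, -0.6, 5.0]
gripper_width: 30.7
```

```bash
python3 -m pendant '[[26,0,0,-10,0],[26,0,0,-25,0],[26,0,0,-30,0],[26,0,0,-25,0],[26,0,0,-15,0],[26,0,0,0,0]]' 35;python3 -m pendant '[[26,4,25,0,0],[26,5,40,0,0],[26,6,46,0,0],[26,6,46,0,0],[26,6,46,0,0],[26,5,35,0,0],[26,2,15,0,0],[26,0,0,0,0],[26,0,0,0,0]]'; python3 -c "
from g import *
go([468.5,-313.9],61)"
```

```text
clock: 36.2
ee_pos: [441.2, 22.4, 171.5]
ee_rot: [3.102, -0.088, -0.071]
contact_force: [0.5, 1.1, -5.3]
gripper_width: 29.3
clock: 37.1
ee_pos: [448.5, -237.9, 175.7]
ee_rot: [3.109, -0.073, -0.067]
contact_force: [-0.2, 0.9, -4.5]
gripper_width: 29.5
[ 468.5 -313.9] [ 448.5 -237.9  175.7] tool shift [ 16.5  70.7 118.6]
```

```bash
python3 -m pendant '[[26,5,22,0,0],[26,5,25,0,0],[26,3,16,5,0],[26,0,4,20,0],[26,0,0,25,0],[26,0,0,20,0],[26,0,0,0,0],[26,0,0,0,0]]'; python3 -c "
from g import *
go([468.5,-313.9],61)"
```

```text
clock: 37.9
ee_pos: [463.4, -294.3, 103.1]
ee_rot: [3.117, -0.068, -0.048]
contact_force: [0.9, -0.0, -4.4]
gripper_width: 29.4
[ 468.5 -313.9] [ 463.4 -294.3  103.1] tool shift [ 3.2 18.3 42.9]
```

```bash
python3 -m pendant '[[26,2,10,0,0],[26,1,7,0,0],[26,0,0,12,0],[26,0,0,12,0],[26,0,0,0,0],[26,0,0,0,0]]'; python3 -c "
from g import *
go([468.5,-313.9],62)"
```

```text
clock: 38.5
ee_pos: [469.3, -314.3, 80.9]
ee_rot: [3.114, -0.071, -0.048]
contact_force: [-0.5, 0.3, -4.8]
gripper_width: 29.4
[ 468.5 -313.9] [ 469.3 -314.3   80.9] tool shift [-2.2 -0.9 18.8]
```

```bash
python3 -m pendant '[[26,-1,0,8,0],[26,0,0,3,0],[26,0,0,0,0],[26,0,0,0,0]]'; python3 -m pendant '[[26,0,0,2,0],[26,0,0,1.5,0]]'
```

```text
clock: 38.9
ee_pos: [468.9, -313.9, 68.7]
ee_rot: [3.115, -0.071, -0.047]
contact_force: [0.0, 0.4, -4.5]
gripper_width: 29.6
clock: 39.1
ee_pos: [469.6, -314.2, 65.5]
ee_rot: [3.114, -0.072, -0.047]
contact_force: [-0.5, 0.2, -4.5]
gripper_width: 29.6
```

```bash
python3 -m pendant '[[26,0,0,1.5,0],[26,0,0,1,0]]'; python3 -m pendant '[[26,0,0,1,0]]'
```

```text
clock: 39.3
ee_pos: [470.2, -314.0, 63.5]
ee_rot: [3.114, -0.072, -0.047]
contact_force: [-1.9, 2.7, 8.4]
gripper_width: 29.5
clock: 39.4
ee_pos: [470.4, -313.9, 63.4]
ee_rot: [3.113, -0.072, -0.046]
contact_force: [-3.7, 2.5, 8.9]
gripper_width: 29.2
```

Contact with the tray floor. Releasing, raising clear and checking.

```bash
python3 -m pendant '[[60,0,0,-0.5,0],[60,0,0,0,0],[60,0,0,0,0],[60,0,0,-20,0],[60,0,0,-30,0],[60,0,0,-40,0],[60,0,40,-30,0],[60,0,45,0,0],[60,0,45,0,0],[60,0,20,0,0]]';python3 -m pendant '[[60,0,0,0,0],[60,0,0,0,0],[60,0,0,0,0]]'; python3 -c "
from g import *
d=r.get_image('top'); im=d['img']; cv2.imwrite('pics/t7.png',cv2.resize(im[140:290,185:445,::-1],None,fx=3,fy=3))
s=(slice(215,250),slice(325,355)); V=im.max(2)
for c in blobs((V<70)[215:250,320:358],60): print(rect(d,c+[320,215],20)); plate(rect(d,c+[320,215],20)[0])"
```

```text
clock: 40.4
ee_pos: [459.6, -462.3, 197.2]
ee_rot: [3.107, -0.08, -0.036]
contact_force: [0.2, 0.3, 0.4]
gripper_width: 60.0
clock: 40.7
ee_pos: [458.5, -465.3, 197.0]
ee_rot: [3.107, -0.081, -0.041]
contact_force: [0.0, 1.2, -0.0]
gripper_width: 59.9
((459.7959899902344, -76.876953125), (58.0136604309082, 60.52585983276367), 6.524184703826904)
plate -88.53666621948244 -86.1247203051758
```

View pics/t7.png

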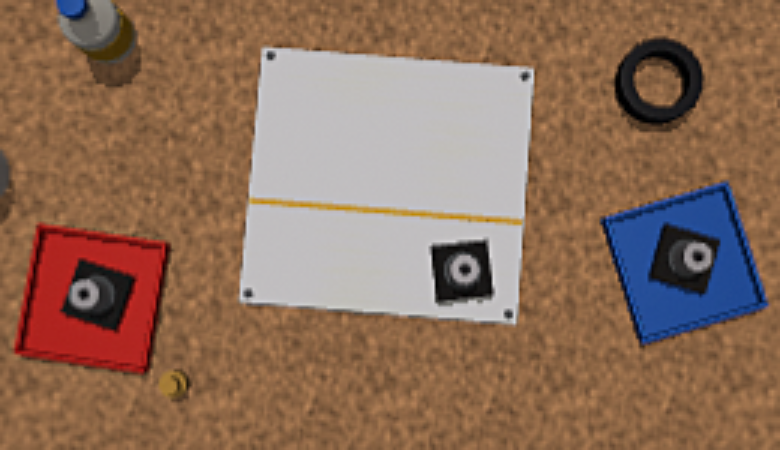

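A stands in red at (97,294), B in blue at (685,258), and C on the plate past the line at plate x ≈ −88. The bystanders in view are where they were. Handing in.

```bash
python3 -c "
from cell import r
print(r.finish_job(), r.get_obs()['clock'])"
```

```text
the job is handed in; nothing more can be done
the job is handed in; nothing more can be done
```

I dragged all three feet across the line and sorted them by drag. The job is handed in at about 41 s of the 72 s allowed; no verdict came back, so the checks below are my own.

| Foot (start position) | Drag ÷ load | Now standing |
|---|---|---|
| +y | about 0.16 | red scrap tray |
| −y | about 0.27 | on the plate, past the line |
| middle | about 0.43 | blue kit tray |

- **Final check:** the last top picture shows both tray feet upright near their tray centres. The third stands on the plate at x ≈ −88 mm, y ≈ −86 mm. The gripper is open and clear of everything.
- **Bystanders:** those in the final crop (spray bottle, tape roll, fitting) had not visibly moved. The mug was almost out of frame and the torch, wrench and screwdriver were outside it, and I steered clear of all four.
- **Pressing force:** the highest reading was about 24 N, roughly 28 N with the foot's weight, against the 35 N limit. I read the force only at the end of each move, so a brief higher peak could have gone unseen.

**What disagreed:**
- **Friction values:** the ratios are lower and closer together than the stated 0.2, 0.45 and 1.1, and I have no confirmed reason. The order came out the same in both drag directions and on repeat grasps, apart from a few scattered readings at light load. I sorted by the order, not the absolute values.
- **Tool tilt:** the tool crept up to about 0.1 rad off vertical during the drags, and I could only partly undo it. The feet stood level after release as far as the pictures show.

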